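Close a thumbwheel holding jig on an offcut

ROBOT

A 6-joint arm with a two-finger parallel gripper is mounted at the origin on a cart in front of the work surface, level with it; the furniture and walls round the work are solid. World frame = base frame: x ahead of the robot, y to its left, z up, the work surface at z = 0. Lengths are in m, angles in degrees, forces in N, time in s.
With the tool pointing down it reaches from about 0.4 to 0.825 m from the base axis. Payload 7 kg.
Tool frame: the origin (TCP) lies on the centre line of the jaws, within the pads' length; the fingertips stand 17 mm ahead of it and the grasp point (between the pads) lies 2 mm behind it; y points along the fingers, z is the direction in which the jaws open and shut, and the axes are right-handed (so a half turn about y gives the same grasp; the last joint's range is limited). The gripper opens to 88 mm and grips with 3 to 60 N. Pads are 19 mm wide; open, the fingers measure 130 mm over their backs; the gripper's body (78 mm by 193 mm) begins 47 mm behind the grasp point.
Start: joints at [-51.962, 20.546, 0.682, 0, -70.136, -16.507], TCP at [0.248, -0.628, 0.244] pointing down, gripper open.
Joint ranges: [-176.03, 176.03], [-82.01, 121.73], [-58.28, 71.71], [-173.87, 95.51], [-174.79, -0.11], [-173.66, 173.66]. Speed limits (degrees/s): [136.94, 136.94, 172.46, 180, 180, 180].

INTERFACE

Orientations are given as [roll, pitch, yaw] about the fixed x, y, z axes, in that order (R = Rz(yaw) Ry(pitch) Rx(roll)).
In Python, from plant import r, capture, camera_info gives the robot as it stands. The module is installed in compiled form; this text tells all that it offers.
- The arm moves only by the tool apply_moves, never from a script. Its argument "deltas" is a list of rows, each an object of numbers: "tx", "ty", "tz": the shift along the tool's x, y, z in m; "turn": the turn about the tool's y in rad; "gripper": the finger opening in m, from 0 to 0.0876. A call has 1 to 5 rows; each row is the pose to reach, as a shift and turn from the pose commanded when the call began, along the tool's axes at that moment; what a row does not reach only later rows make up. A row lasts 1/10 s, in which the tool goes at most 50 mm and 8.59 degrees, less where a joint would pass 70% of its speed; a pose out of reach is approached as far as the arm can. A call with a gripper value outside its range is refused whole. The fingers move at their own pace and stop on an object; "newtons" is the grip in N (left out, the last holds). Time passes only in rows, so rows that repeat a pose let the fingers close. It gives the time, the measured TCP pose, the force and the opening at its end, in the units of the state.
- r.get_state(): the state, without advancing time (a new reading comes with each control period).
- capture(name): name is "side" or "top" or "wrist"; returns (picture, depth): 480x640x3 uint8, red, green, blue; 480x640 float32, m along the optical axis (not along the pixel's ray), 0 where there is no reading.
- camera_info(name): a dict with "K" (3x3 intrinsics, pixels), "k1" (the pictures are not rectified: a ray, as slopes to the right and down, at radius r is drawn at 1 + k1 r^2 times it, then the intrinsics apply), "eye" and "orientation" of the camera in the world; the wrist camera has in their place "tool_from_camera" (4x4, takes a point from camera to tool coordinates, whose origin is the TCP and whose axes are the tool frame's). Camera axes: x right, y up, looking along -z (the intrinsics and any distortion apply to the point x, -y, -z); pixel columns grow to the right and rows downward; lengths in m; the calibration is good to about 2 mm. A picture is of the moment at which its call begins: read the wrist's pose just before it. camera_info takes no time and is no camera call.
- r.close_job(): hands the job in, once; it reports no verdict.
The state is a dict: "time_s": time; "joints": joint angles; "qd": joint speeds; "joint_torque": joint torques, N m; "tcp_pos": TCP position; "eef_rot": TCP orientation; "contact_force": force on the tool from outside, world axes, zero at the start; "moment": the same for the moment, N m; "gripper_width": finger opening in m.
Only numpy, scipy, OpenCV 4.12 (cv2) and the standard library are available. Lean on these libraries where they do the work, as an engineer would, in place of code of your own. Each camera call takes 0.05 s, during which the arm holds its last target.

TASK

Lay the oak offcut (the 120 mm long plain block) flat and lengthwise in the holding jig, centred on the bed between the fixed stop and the moving jaw, and let go of it. Then roll the jig's thumbwheel with a fingertip until the jaw has pushed the offcut right up to the stop and holds it with no gap at either end. Move the jaw only by its wheel, never by pushing the jaw itself, and leave the walnut piece, the squat pine block and the tape roll where they are.

Things in the scene. Friction and masses are not known exactly. Their poses are not given: they have to be found in the camera images.
- oak_centre (a point): Centre (half-way up) of the oak offcut to be held: a plain light-brown wooden block, 45 mm wide (its x), 120 mm long (its y), 32 mm high (its z), loose on the bench. About 0.13 kg. Either end may go to the stop.
- jig: Holding jig, fixed to the bench. Origin on the bench surface, straight below the clamped offcut's centre; y runs along the jig from wheel to stop, x across, z up. Plywood bed 110 mm wide, 14 mm thick, y = -193 to +87 mm, open at both long sides. Grey wheel housing: y = -189 to -111 mm, 70 mm wide, top 62 mm above the bench. Clamped, the offcut's centre is at x = 0, y = 0, 30 mm above the bench.
- stop_face (a point): Middle of the face of the fixed stop, a dark wooden bar 80 mm wide across the bed's end, top 40 mm above the bench. The point is at jig x = 0, y = +60 mm, 30 mm above the bench.
- jaw: The moving jaw, a dark wooden bar with a pale cork face, 70 mm wide (jig x), 18 mm thick, top 43 mm above the bench, sliding along jig y on two rods between the housing and the offcut's place. Axes as the jig's. The robot must not push it.
- jaw_face (a point): Middle of the jaw's clamping face, 30 mm above the bench; stands between jig y = -90 mm (wide open) and -54 mm. At the start it is 134 to 148 mm from the stop's face; it is 120 mm from it when closed on the offcut.
- wheel_top (a point): Highest point of the thumbwheel's rim, at jig x = 0, y = -150 mm, 74.5 mm above the bench, 12.5 mm above the housing. Ribbed steel wheel, 70 mm diameter, 24 mm wide, axle level along jig x, only its top showing in the housing's slot. The axle is rigid: a light press of 4 to 10 N on the rim gives grip enough to roll it. The point does not turn with the wheel.
- thumbwheel (a joint): Turn of the wheel in rad, 0 to 3.4; starts at 0.2 to 1.6. It grows when the top of the rim is rolled toward the stop (jig +y); the jaw then goes toward the stop too, 10 mm per rad (35 mm of fingertip roll). Light friction: the wheel stays where it is left, so it can be rolled in several strokes. With the offcut clamped it reads about 3.0 and the fingertip slips.
- walnut: Bystander: dark walnut offcut, 60 x 70 x 22 mm, loose; origin at the centre of its underside. Leave alone.
- pine_block: Bystander: squat pale pine block, 50 x 85 x 45 mm, loose; origin at the centre of its underside. Leave alone.
- tape: Bystander: roll of tape lying flat, 100 mm diameter, 25 mm high, loose; origin at the centre of its underside. Leave alone.

How it is judged:
By the outcome, as a careful person would: the job done as asked, in the order asked, and still so for the second after the job is handed in, with the robot touching nothing.
It also fails if it takes over 54 s, if anything falls off the work surface, if the arm or the gripper's body presses on something with over 40 N, if the wrist force passes 120 N, or if a joint passes its speed limit or range.

## Working session

There is one attempt and no reset: what is moved stays moved. The work goes in short steps, Python scripts to look and compute and a tool call to move; the robot and the scene stay as the last step left them, time stands still between calls to the robot, and variables do not carry over. Pictures are saved under pics/ and viewed, and the job is handed in when it is done.

Besides the shell and the picture viewer there is one more tool, called after "Emit:" as a command line: name --argument value ..., lists and objects as JSON in quotes. apply_moves: Moves the arm, as the interface text tells. Its arguments: {"type":"object","properties":{"deltas":{"type":"array","items":{"type":"object","properties":{"tx":{"type":"number"},"ty":{"type":"number"},"tz":{"type":"number"},"turn":{"type":"number"},"gripper":{"type":"number"}}}},"newtons":{"type":"number"}},"required":["deltas"]}

```bash
mkdir -p pics; cat > h.py <<'E'
import numpy as np, cv2
from scipy.spatial.transform import Rotation as R
from plant import r, capture, camera_info
def save(name, im): cv2.imwrite('pics/'+name+'.png', im[:,:,::-1])
E
python3 - <<'E'
from h import *
s=r.get_state(); print(s)
for n in ['side','top','wrist']:
    print(n,camera_info(n))
    p,d=capture(n); save(n+'0',p); np.savez('pics/'+n+'0.npz',p=p,d=d)
E
```

```text
{'time_s': 0.0, 'joints': array([-5.19593765e+01,  2.05915503e+01,  6.34192371e-01, -2.05624963e-02,
       -7.01348003e+01, -1.65065793e+01]), 'qd': array([-0.02744232, -0.01916278, -0.02562877, -0.10263262, -0.03158521,
        0.07943202]), 'joint_torque': array([-1.57075365e-04, -5.82728863e+01,  2.93060786e+01,  6.99712381e+00,
        7.12120032e-03, -1.60877821e-04]), 'tcp_pos': array([ 0.24757346, -0.62747159,  0.24262314]), 'eef_rot': array([-8.99061473e+01,  7.65370609e-03,  2.15270476e+01]), 'contact_force': array([-0.25705541, -0.5423932 , -0.09228322]), 'moment': array([-0.01921616, -0.00048778,  0.04403894]), 'gripper_width': 0.0879907256260196}
side {'K': array([[466.43164442,   0.        , 315.73222967],
       [  0.        , 466.43164442, 236.16593347],
       [  0.        ,   0.        ,   1.        ]]), 'k1': 0.0008538793847765969, 'eye': array([ 0.52725322, -0.97048706,  0.53048701]), 'orientation': array([ 6.47504392e+01, -1.15880650e+00, -3.68502595e-02])}
top {'K': array([[462.42790404,   0.        , 319.60504132],
       [  0.        , 462.42790404, 237.43604133],
       [  0.        ,   0.        ,   1.        ]]), 'k1': 0.0014699392544671225, 'eye': array([0.45270861, 0.01565616, 1.17576769]), 'orientation': array([  5.11488848,  -1.45904303, -89.63018806])}
wrist {'K': array([[367.93325634,   0.        , 319.20582645],
       [  0.        , 367.93325634, 242.38248258],
       [  0.        ,   0.        ,   1.        ]]), 'k1': -0.054358400315838114, 'tool_from_camera': array([[ 4.55679897e-04, -9.55969734e-01, -2.93464920e-01,
        -8.04637187e-02],
       [ 1.35673462e-03,  2.93465272e-01, -9.55968772e-01,
        -1.41816857e-01],
       [ 9.99998976e-01,  3.74617331e-05,  1.43072346e-03,
        -4.76630416e-04],
       [ 0.00000000e+00,  0.00000000e+00,  0.00000000e+00,
         1.00000000e+00]])}
```

View pics/top0.png

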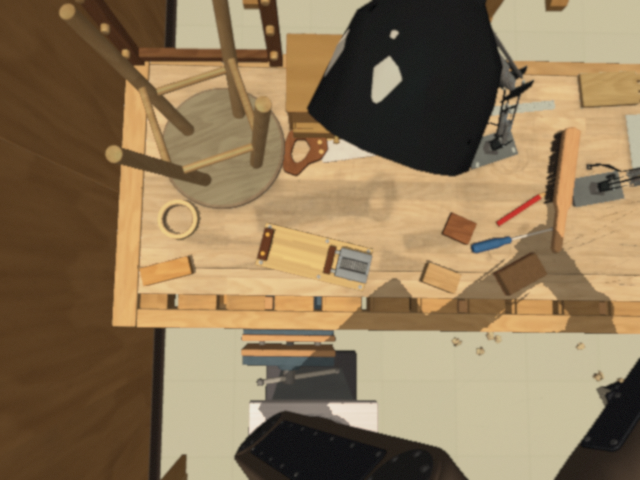

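View pics/side0.png

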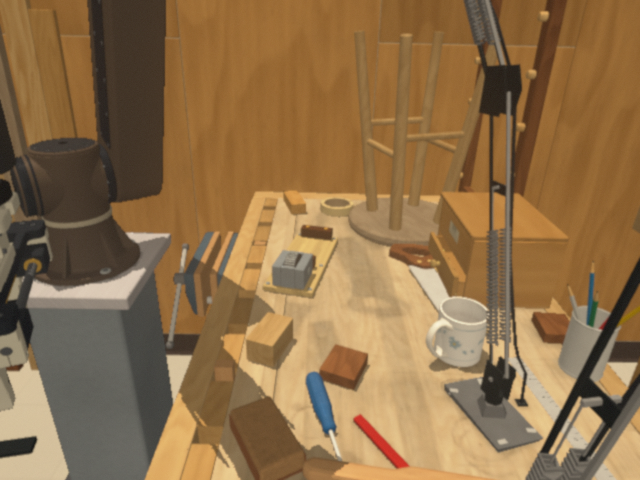

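View pics/wrist0.png

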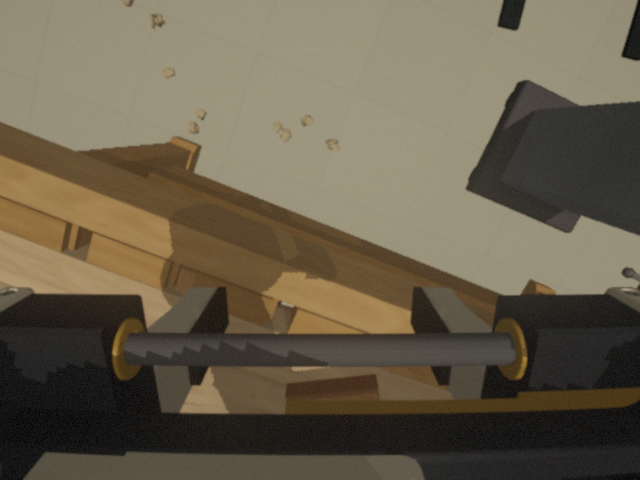

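```bash
cat >> h.py <<'E'
def cam(name, st=None):
    c=camera_info(name)
    if name=='wrist':
        T=np.eye(4); T[:3,:3]=R.from_euler('xyz',st['eef_rot'],degrees=True).as_matrix(); T[:3,3]=st['tcp_pos']
        T=T@c['tool_from_camera']
        return c['K'],c['k1'],T[:3,3],T[:3,:3]
    return c['K'],c['k1'],c['eye'],R.from_euler('xyz',c['orientation'],degrees=True).as_matrix()
def rays(C,uv):
    K,k1,e,M=C; uv=np.atleast_2d(np.float64(uv))
    s=cv2.undistortPoints(uv[:,None],K,np.array([k1,0,0,0.]))[:,0]
    return e, np.c_[s[:,0],-s[:,1],-np.ones(len(s))]@M.T
def onz(C,uv,z):
    e,d=rays(C,uv); return e+d*((z-e[2])/d[:,2])[:,None]
def bydepth(C,uv,dep):
    e,d=rays(C,uv); return e+d*np.asarray(dep).reshape(-1,1)
def proj(C,P):
    K,k1,e,M=C; p=(np.atleast_2d(P)-e)@M; s=np.c_[p[:,0],-p[:,1]]/-p[:,2:]
    s=s*(1+k1*(s**2).sum(1))[:,None]; return s@K[:2,:2].T+K[:2,2]
E
python3 - <<'E'
from h import *
z=np.load('pics/top0.npz'); p,d=z['p'],z['d']
C=cam('top')
pts=[(166,271),(150,310),(265,245),(329,260),(354,264),(440,277),(459,228),(521,274),(178,219)]
for q in pts: print(q,d[q[1],q[0]],bydepth(C,q,d[q[1],q[0]]).round(4))
def crop(x0,y0,x1,y1,f,n): save(n,cv2.resize(p[y0:y1,x0:x1],None,fx=f,fy=f,interpolation=cv2.INTER_CUBIC))
crop(120,210,400,310,2.8,'topc')
z=np.load('pics/side0.npz'); p=z['p']; crop(240,170,400,310,4.2,'sidec')
E
```

```text
(166, 271) 1.1307564 [[0.4695 0.3623 0.033 ]]
(150, 310) 1.1510836 [[0.3729 0.4075 0.0028]]
(265, 245) 1.139227 [[0.535  0.1217 0.0364]]
(329, 260) 1.133677 [[ 0.499  -0.0359  0.0426]]
(354, 264) 1.1036632 [[ 0.4887 -0.0943  0.0733]]
(440, 277) 1.1353937 [[ 0.4593 -0.3088  0.0441]]
(459, 228) 1.168361 [[ 0.5831 -0.3651  0.0235]]
(521, 274) 1.1570361 [[ 0.4682 -0.5174  0.0284]]
(178, 219) 1.1769171 [[ 0.6022  0.3471 -0.0011]]
```

View pics/topc.png

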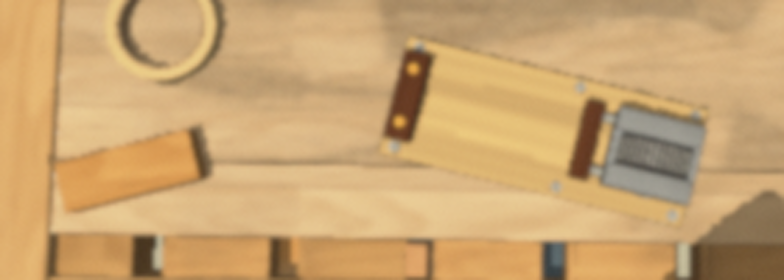

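View pics/sidec.png

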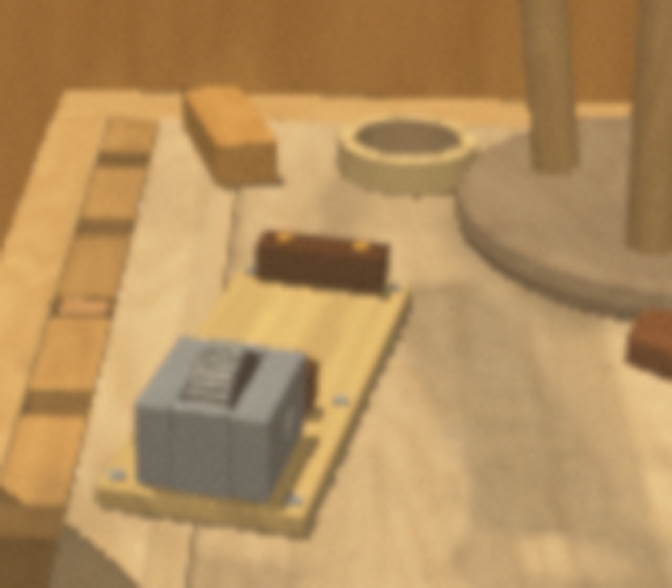

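```bash
python3 - <<'E'
from h import *
z=np.load('pics/top0.npz'); p,d=z['p'],z['d']
C=cam('top')
vv,uu=np.mgrid[0:480,0:640]
P=bydepth(C,np.c_[uu.ravel(),vv.ravel()].astype(float),d.ravel()).reshape(480,640,3)
def rect(name,x0,y0,x1,y1,zlo,zhi):
    m=np.zeros((480,640),np.uint8); m[y0:y1,x0:x1]=((P[y0:y1,x0:x1,2]>zlo)&(P[y0:y1,x0:x1,2]<zhi))
    cs,_=cv2.findContours(m,cv2.RETR_EXTERNAL,cv2.CHAIN_APPROX_NONE)
    c=max(cs,key=cv2.contourArea); mm=np.zeros_like(m); cv2.drawContours(mm,[c],-1,1,-1)
    q=P[mm>0]; 
    re=cv2.minAreaRect((q[:,:2]*1000).astype(np.float32))
    print(name,np.round(re[0],1),np.round(re[1],1),round(re[2],2),'zmed',np.median(q[:,2]).round(4),len(q)); return q
rect('oak',130,245,205,300,.022,.045)
rect('stop',250,220,285,270,.028,.05)
rect('jaw',318,240,338,280,.033,.055)
rect('housing',335,240,378,290,.055,.09)
rect('bed',250,215,378,292,.009,.022)
rect('tape',150,195,205,245,.013,.045)
b=P[225:240,210:240,2]; print('bench',np.median(b)); print('bench2',np.median(P[275:285,220:240,2]))
E
```

```text
oak [477.3 223. ] [ 67.5 412.1] 2.54 zmed 0.032 932
stop [537.9 122.1] [24.3 79.4] 76.49 zmed 0.0399 328
jaw [499.1 -40.1] [29.3 69.8] 79.77 zmed 0.0424 234
housing [488.4 -61. ] [149.4  79.4] 86.97 zmed 0.0621 938
bed [507.5   1.3] [279.3 113.3] 76.62 zmed 0.0139 3234
tape [518.7 212.6] [403.9  97.2] 57.95 zmed 0.0135 1265
bench -0.00023827887019001182
bench2 -0.0005359830970098622
```

```bash
python3 - <<'E'
from h import *
z=np.load('pics/top0.npz'); p,d=z['p'],z['d']
C=cam('top')
vv,uu=np.mgrid[0:480,0:640]
P=bydepth(C,np.c_[uu.ravel(),vv.ravel()].astype(float),d.ravel()).reshape(480,640,3)
P[d<=0]=np.nan
def rect(name,x0,y0,x1,y1,zlo,zhi):
    m=np.zeros((480,640),np.uint8); Q=P[y0:y1,x0:x1,2]; m[y0:y1,x0:x1]=((Q>zlo)&(Q<zhi))
    n,l,st,ce=cv2.connectedComponentsWithStats(m); k=1+st[1:,4].argmax(); q=P[l==k]
    re=cv2.minAreaRect((q[:,:2]*1000).astype(np.float32))
    mu=q.mean(0); w,v=np.linalg.eigh(np.cov((q[:,:2]-mu[:2]).T)); 
    print(name,np.round(re[0],1),np.round(re[1],1),round(re[2],2),'mean',mu.round(4),'pca deg',np.degrees(np.arctan2(v[1,1],v[0,1])).round(2),np.sqrt(w[::-1]*12).round(4),len(q))
rect('oak',130,245,205,300,.026,.038)
rect('stop',250,220,285,270,.034,.045)
rect('jaw',318,240,338,280,.037,.048)
rect('housing',335,240,378,290,.056,.068)
rect('wheel',335,240,378,290,.068,.09)
rect('bed',250,215,378,292,.009,.018)
rect('tape',150,195,205,245,.019,.033)
E
```

```text
oak [470.5 365.5] [ 45.3 121. ] 15.21 mean [0.4704 0.3651 0.0319] pca deg 104.97 [0.1211 0.0452] 914
stop [537.9 122.1] [24.3 79.4] 76.49 mean [0.538  0.1219 0.0398] pca deg 166.73 [0.0794 0.0244] 313
jaw [500.  -36.3] [18.1 69.8] 76.08 mean [ 0.4998 -0.0362  0.0428] pca deg 166.49 [0.0697 0.0183] 211
housing [486.4 -93.6] [77.9 70. ] 76.66 mean [ 0.4864 -0.093   0.0617] pca deg 78.35 [0.0841 0.0779] 721
wheel [486.7 -92.5] [45.5 23.8] 76.46 mean [ 0.4863 -0.0937  0.0728] pca deg 79.32 [0.0403 0.0238] 160
bed [509.1   0.9] [279.3 110. ] 76.62 mean [0.5126 0.0207 0.0138] pca deg 75.22 [0.2299 0.1228] 3079
tape [599.6 342.1] [98.3 96.7] 60.57 mean [0.5984 0.3424 0.0247] pca deg 50.92 [0.1072 0.1048] 581
```

```bash
cat >> h.py <<'E'
def togo(x,y,z,yaw,st=None):
    st=st or r.get_state()
    M=R.from_euler('xyz',st['eef_rot'],degrees=True).as_matrix()
    dl=M.T@(np.array([x,y,z])-st['tcp_pos']); t=-(yaw-st['eef_rot'][2]); t=(t+180)%360-180
    print('shift tool',dl.round(4),'turn rad',np.radians(t).round(4),'| at',st['tcp_pos'].round(4),st['eef_rot'].round(2),'t',st['time_s'],'f',st['contact_force'].round(2),'w',round(st['gripper_width'],4))
E
python3 - <<'E'
from h import *
z=np.load('pics/top0.npz'); d=z['d']; C=cam('top')
for q in [(455,170),(330,110),(400,150),(480,100),(115,155),(260,105),(70,12),(130,195),(340,120),(490,150)]: print(q,bydepth(C,q,d[q[1],q[0]]).round(3))
togo(.48,-.30,.24,70)
togo(.54,.05,.24,90)
E
```

```text
(455, 170) [[ 0.546 -0.11   0.79 ]]
(330, 110) [[ 0.594 -0.002  0.799]]
(400, 150) [[ 0.556 -0.058  0.813]]
(480, 100) [[ 0.598 -0.123  0.815]]
(115, 155) [[0.632 0.301 0.501]]
(260, 105) [[0.711 0.089 0.502]]
(70, 12) [[0.852 0.378 0.5  ]]
(130, 195) [[ 0.663  0.471 -0.002]]
(340, 120) [[ 0.583 -0.01   0.805]]
(490, 150) [[ 0.783 -0.446  0.033]]
shift tool [0.3364 0.0031 0.2195] turn rad -0.846 | at [ 0.2476 -0.6276  0.2428] [-8.993e+01  1.000e-02  2.153e+01] t 0.15 f [ 0.56 -0.28  0.42] w 0.0875
shift tool [0.5206 0.0034 0.523 ] turn rad -1.1951 | at [ 0.2476 -0.6276  0.2428] [-8.993e+01  1.000e-02  2.153e+01] t 0.15 f [ 0.56 -0.28  0.42] w 0.0875
```

Emit:
apply_moves --deltas '[{"tx":0.336,"tz":0.22,"turn":-0.85},{"tx":0.336,"tz":0.22,"turn":-0.85},{"tx":0.336,"tz":0.22,"turn":-0.85},{"tx":0.336,"tz":0.22,"turn":-0.85},{"tx":0.336,"tz":0.22,"turn":-0.85}]'

```text
invalid input at $.deltas[0]: expected keys tx, ty, tz, turn, gripper
```

```bash
python3 - <<'E'
from h import *
togo(.48,-.1,.24,95)
E
```

```text
shift tool [0.4098 0.0033 0.4055] turn rad -1.2824 | at [ 0.2476 -0.6276  0.2428] [-8.993e+01  1.000e-02  2.153e+01] t 0.15 f [ 0.56 -0.28  0.42] w 0.0875
```

Emit:
apply_moves --deltas '[{"tx":0.336,"ty":0,"tz":0.22,"turn":-0.85,"gripper":0.08},{"tx":0.336,"ty":0,"tz":0.22,"turn":-0.85,"gripper":0.08},{"tx":0.336,"ty":0,"tz":0.22,"turn":-0.85,"gripper":0.08},{"tx":0.336,"ty":0,"tz":0.22,"turn":-0.85,"gripper":0.08},{"tx":0.336,"ty":0,"tz":0.22,"turn":-0.85,"gripper":0.08}]'

```text
time_s: 0.65
tcp_pos: [0.3927, -0.422, 0.2435]
eef_rot: [-90.0, -0.0, 64.8]
contact_force: [1.3, 0.3, -0.7]
gripper_width: 0.08
```

```bash
python3 - <<'E'
from h import *
togo(.48,0,.24,95)
E
```

```text
shift tool [0.4191 0.0035 0.1003] turn rad -0.5263 | at [ 0.3927 -0.422   0.2435] [-89.99  -0.    64.84] t 0.65 f [ 1.31  0.32 -0.69] w 0.08
```

Emit:
apply_moves --deltas '[{"tx":0.42,"ty":0,"tz":0.1,"turn":-0.53,"gripper":0.08},{"tx":0.42,"ty":0,"tz":0.1,"turn":-0.53,"gripper":0.08},{"tx":0.42,"ty":0,"tz":0.1,"turn":-0.53,"gripper":0.08},{"tx":0.42,"ty":0,"tz":0.1,"turn":-0.53,"gripper":0.08},{"tx":0.42,"ty":0,"tz":0.1,"turn":-0.53,"gripper":0.08}]'

```text
time_s: 1.15
tcp_pos: [0.4443, -0.1773, 0.2436]
eef_rot: [-90.0, -0.0, 95.0]
contact_force: [1.0, 0.2, 0.1]
gripper_width: 0.0802
```

```bash
python3 - <<'E'
from h import *
togo(.49,.2,.24,105.1)
E
```

```text
shift tool [ 0.3719  0.0037 -0.0786] turn rad -0.1757 | at [ 0.4443 -0.1773  0.2436] [-90.02  -0.    95.03] t 1.15 f [0.98 0.18 0.06] w 0.0802
```

Emit:
apply_moves --deltas '[{"tx":0.372,"ty":0.003,"tz":-0.079,"turn":-0.176,"gripper":0.08},{"tx":0.372,"ty":0.003,"tz":-0.079,"turn":-0.176,"gripper":0.08},{"tx":0.372,"ty":0.003,"tz":-0.079,"turn":-0.176,"gripper":0.08},{"tx":0.372,"ty":0.003,"tz":-0.079,"turn":-0.176,"gripper":0.08},{"tx":0.372,"ty":0.003,"tz":-0.079,"turn":-0.176,"gripper":0.08}]'

```text
time_s: 1.65
tcp_pos: [0.475, 0.0709, 0.2418]
eef_rot: [-90.0, -0.0, 105.0]
contact_force: [1.5, 0.4, 0.5]
gripper_width: 0.08
```

```bash
python3 - <<'E'
from h import *
s=r.get_state(); p,d=capture('wrist'); save('w1',p); np.savez('pics/w1.npz',p=p,d=d,pos=s['tcp_pos'],rot=s['eef_rot'])
togo(.4704,.3653,.10,105.1)
E
```

```text
shift tool [ 0.2806  0.1422 -0.0689] turn rad 0.0001 | at [0.4767 0.0762 0.2417] [-9.0120e+01 -6.0000e-02  1.0511e+02] t 1.7 f [2.   6.61 0.88] w 0.08
```

View pics/w1.png

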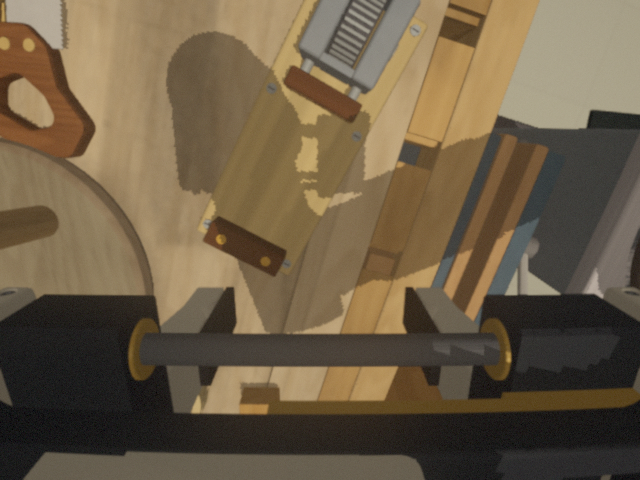

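```bash
cat >> h.py <<'E'
def wpts(f):
    z=np.load('pics/'+f+'.npz'); C=cam('wrist',dict(tcp_pos=z['pos'],eef_rot=z['rot'])); d=z['d']
    vv,uu=np.mgrid[0:480,0:640]
    P=bydepth(C,np.c_[uu.ravel(),vv.ravel()].astype(float),d.ravel()).reshape(480,640,3); P[d<=0]=np.nan
    return P,z['p'],C
def rect(P,name,x0,y0,x1,y1,zlo,zhi):
    m=np.zeros(P.shape[:2],np.uint8); Q=P[y0:y1,x0:x1,2]; m[y0:y1,x0:x1]=((Q>zlo)&(Q<zhi))
    n,l,st,ce=cv2.connectedComponentsWithStats(m); k=1+st[1:,4].argmax(); q=P[l==k]
    re=cv2.minAreaRect((q[:,:2]*1000).astype(np.float32))
    print(name,np.round(re[0],1),np.round(re[1],1),round(re[2],2),'mean',q.mean(0).round(4),len(q)); return q
E
python3 - <<'E'
from h import *
P,p,C=wpts('w1')
rect(P,'stop',180,200,310,290,.035,.046)
rect(P,'jaw',270,50,380,130,.038,.048)
rect(P,'bed',180,0,450,290,.009,.018)
print(np.nanmedian(P[200:230,110:130,2]))
E
```

```text
stop [538.3 120.7] [24.3 80.4] 76.87 mean [0.5385 0.1197 0.0403] 1960
jaw [500.3 -37.4] [19.  69.7] 76.78 mean [ 0.5007 -0.0372  0.0435] 1771
bed [ 5.092e+02 -5.000e-01] [279.  110.9] 76.54 mean [0.5127 0.0189 0.0146] 20354
0.02032197020190829
```

Emit:
apply_moves --deltas '[{"tx":0.28,"ty":0.1,"tz":-0.069,"turn":0,"gripper":0.08},{"tx":0.28,"ty":0.1,"tz":-0.069,"turn":0,"gripper":0.08},{"tx":0.28,"ty":0.1,"tz":-0.069,"turn":0,"gripper":0.08},{"tx":0.28,"ty":0.1,"tz":-0.069,"turn":0,"gripper":0.08},{"tx":0.28,"ty":0.1,"tz":-0.069,"turn":0,"gripper":0.08}]'

```text
time_s: 2.2
tcp_pos: [0.4704, 0.3068, 0.159]
eef_rot: [-90.0, -0.0, 105.0]
contact_force: [1.5, -0.0, 0.7]
gripper_width: 0.0799
```

```bash
python3 - <<'E'
from h import *
togo(.4704,.3653,.10,105.1)
E
```

```text
shift tool [ 0.0565  0.059  -0.0152] turn rad -0.0023 | at [0.4704 0.3068 0.159 ] [-90.    -0.   104.97] t 2.2 f [ 1.49 -0.03  0.74] w 0.0799
```

Emit:
apply_moves --deltas '[{"tx":0.056,"ty":0.04,"tz":-0.015,"turn":-0.002,"gripper":0.08},{"tx":0.056,"ty":0.04,"tz":-0.015,"turn":-0.002,"gripper":0.08},{"tx":0.056,"ty":0.04,"tz":-0.015,"turn":-0.002,"gripper":0.08}]'

```text
time_s: 2.5
tcp_pos: [0.4698, 0.3639, 0.1169]
eef_rot: [-89.8, 0.2, 105.2]
contact_force: [-0.4, -0.9, 0.6]
gripper_width: 0.0798
```

```bash
python3 - <<'E'
from h import *
s=r.get_state(); p,d=capture('wrist'); save('w2',p); np.savez('pics/w2.npz',p=p,d=d,pos=s['tcp_pos'],rot=s['eef_rot'])
togo(.4704,.3653,.023,105.1)
P,p,C=wpts('w2')
rect(P,'oak',230,150,410,470,.024,.04)
E
```

```text
shift tool [ 0.0024  0.0952 -0.001 ] turn rad 0.0008 | at [0.4702 0.363  0.1182] [-89.86   0.11 105.15] t 2.55 f [-0.79  0.26  0.72] w 0.0797
oak [471.1 362.6] [ 45.3 115.2] 14.96 mean [0.4724 0.358  0.0325] 11579
```

View pics/w2.png

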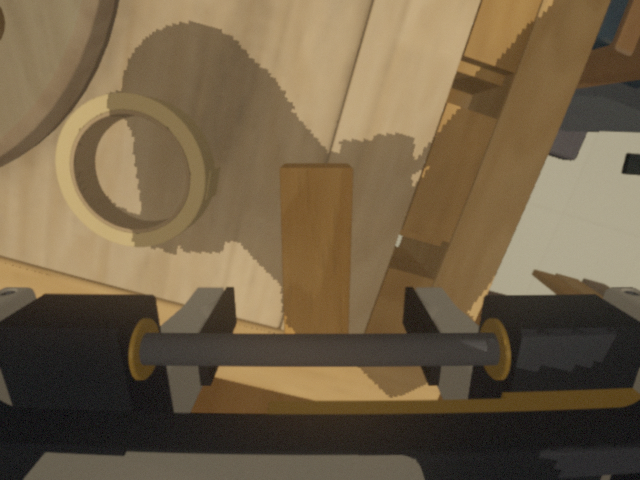

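Emit:
apply_moves --deltas '[{"tx":0.002,"ty":0.045,"tz":-0.001,"turn":0,"gripper":0.08},{"tx":0.002,"ty":0.08,"tz":-0.001,"turn":0,"gripper":0.08},{"tx":0.002,"ty":0.095,"tz":-0.001,"turn":0,"gripper":0.08},{"tx":0.002,"ty":0.095,"tz":-0.001,"turn":0,"gripper":0.08}]'

```text
time_s: 2.95
tcp_pos: [0.4708, 0.3627, 0.0233]
eef_rot: [-89.8, 0.1, 105.0]
contact_force: [0.6, -1.1, -0.5]
gripper_width: 0.0799
```

```bash
python3 - <<'E'
from h import *
togo(.4704,.3653,.023,105.1)
E
```

```text
shift tool [ 0.0026  0.0003 -0.0003] turn rad -0.002 | at [0.4708 0.3627 0.0233] [-89.83   0.13 104.99] t 2.95 f [ 0.57 -1.12 -0.53] w 0.0799
```

Emit:
apply_moves --deltas '[{"tx":0.002,"ty":0,"tz":0,"turn":0,"gripper":0.04},{"tx":0.002,"ty":0,"tz":0,"turn":0,"gripper":0.04},{"tx":0.002,"ty":0,"tz":0,"turn":0,"gripper":0.04},{"tx":0.002,"ty":0,"tz":0,"turn":0,"gripper":0.04},{"tx":0.002,"ty":0,"tz":0,"turn":0,"gripper":0.04}]' --newtons 25

```text
time_s: 3.45
tcp_pos: [0.4709, 0.3673, 0.0253]
eef_rot: [-90.0, -0.0, 105.1]
contact_force: [0.7, -0.5, 0.1]
gripper_width: 0.045
```

Emit:
apply_moves --deltas '[{"tx":0,"ty":0,"tz":0,"turn":0,"gripper":0.04},{"tx":0,"ty":-0.01,"tz":0,"turn":0,"gripper":0.04},{"tx":0,"ty":-0.04,"tz":0,"turn":0,"gripper":0.04},{"tx":0,"ty":-0.08,"tz":0,"turn":0,"gripper":0.04},{"tx":0,"ty":-0.08,"tz":0,"turn":0,"gripper":0.04}]'

```text
time_s: 3.95
tcp_pos: [0.473, 0.3696, 0.1105]
eef_rot: [-90.4, -0.3, 105.1]
contact_force: [-0.1, 0.3, -0.5]
gripper_width: 0.0449
```

```bash
python3 - <<'E'
from h import *
s=r.get_state(); p,d=capture('wrist'); save('w3',p); np.savez('pics/w3.npz',p=p,d=d,pos=s['tcp_pos'],rot=s['eef_rot'])
togo(.5213,.0525,.10,76.6)
P,p,C=wpts('w3')
z0=s['tcp_pos'][2]
q=rect(P,'oak',230,100,410,470,z0,z0+.02)
T=R.from_euler('xyz',s['eef_rot'],degrees=True).as_matrix()
t=(q-s['tcp_pos'])@T; print('tool extents',np.percentile(t,[0.5,50,99.5],axis=0).round(4))
E
```

```text
shift tool [-0.318   0.0068  0.0347] turn rad 0.4973 | at [0.472  0.3686 0.1081] [-90.27  -0.21 105.09] t 4.0 f [-0.43  0.9  -0.92] w 0.0451
oak [480.4 340. ] [75.6 63.1] 15.1 mean [0.4803 0.3392 0.1179] 19287
tool extents [[-0.0618 -0.0189 -0.0333]
 [-0.0311 -0.0073  0.001 ]
 [ 0.     -0.0011  0.0348]]
```

View pics/w3.png

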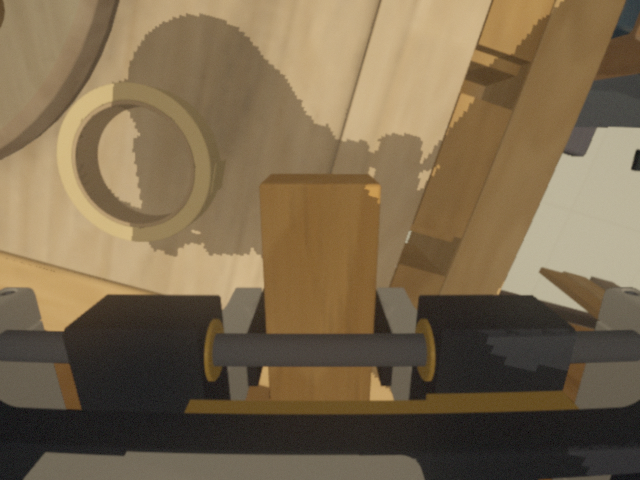

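```bash
python3 - <<'E'
from h import *
togo(.5192,.0437,.11,76.6)
E
```

```text
shift tool [-0.326  -0.0033  0.039 ] turn rad 0.4973 | at [0.472  0.3686 0.1081] [-90.27  -0.21 105.09] t 4.0 f [-0.43  0.9  -0.92] w 0.0451
```

Emit:
apply_moves --deltas '[{"tx":-0.035,"ty":-0.003,"tz":0.004,"turn":0.07,"gripper":0.04},{"tx":-0.075,"ty":-0.003,"tz":0.009,"turn":0.17,"gripper":0.04},{"tx":-0.115,"ty":-0.003,"tz":0.014,"turn":0.27,"gripper":0.04},{"tx":-0.155,"ty":-0.003,"tz":0.018,"turn":0.37,"gripper":0.04},{"tx":-0.195,"ty":-0.003,"tz":0.023,"turn":0.47,"gripper":0.04}]'

```text
time_s: 4.5
tcp_pos: [0.4987, 0.1709, 0.1071]
eef_rot: [-89.9, 0.1, 77.9]
contact_force: [1.0, 0.7, -2.1]
gripper_width: 0.0448
```

```bash
python3 - <<'E'
from h import *
togo(.5192,.0437,.11,76.6)
E
```

```text
shift tool [-0.1201 -0.0028 -0.0467] turn rad 0.023 | at [0.4987 0.1709 0.1071] [-8.994e+01  5.000e-02  7.792e+01] t 4.5 f [ 0.98  0.68 -2.07] w 0.0448
```

Emit:
apply_moves --deltas '[{"tx":-0.04,"ty":-0.003,"tz":-0.015,"turn":0.01,"gripper":0.04},{"tx":-0.08,"ty":-0.003,"tz":-0.03,"turn":0.023,"gripper":0.04},{"tx":-0.11,"ty":-0.003,"tz":-0.042,"turn":0.023,"gripper":0.04},{"tx":-0.12,"ty":-0.003,"tz":-0.047,"turn":0.023,"gripper":0.04},{"tx":-0.12,"ty":-0.003,"tz":-0.047,"turn":0.023,"gripper":0.04}]'

```text
time_s: 5.0
tcp_pos: [0.5202, 0.0441, 0.1101]
eef_rot: [-89.9, 0.0, 76.7]
contact_force: [-0.8, 1.7, -1.8]
gripper_width: 0.0448
```

```bash
python3 - <<'E'
from h import *
s=r.get_state(); p,d=capture('wrist'); save('w4',p); np.savez('pics/w4.npz',p=p,d=d,pos=s['tcp_pos'],rot=s['eef_rot'])
togo(.5192,.0437,.07,76.6)
P,p,C=wpts('w4')
rect(P,'jaw',200,20,440,300,.037,.049)
rect(P,'housing',200,0,440,300,.057,.067)
rect(P,'bed',150,0,450,400,.009,.018)
E
```

```text
shift tool [-0.0016  0.0402  0.0008] turn rad 0.0021 | at [0.5204 0.0451 0.1102] [-8.996e+01  2.000e-02  7.672e+01] t 5.05 f [ 0.72  0.1  -0.9 ] w 0.0446
jaw [500.2 -37.1] [17.5 70.2] 76.66 mean [ 0.5003 -0.0372  0.0435] 4308
housing [491.3 -73.8] [36.5 70.5] 76.24 mean [ 0.4918 -0.0717  0.0625] 9459
bed [504.9 -17.1] [182.6 110.8] 76.51 mean [ 0.5043 -0.0222  0.0146] 17135
```

View pics/w4.png

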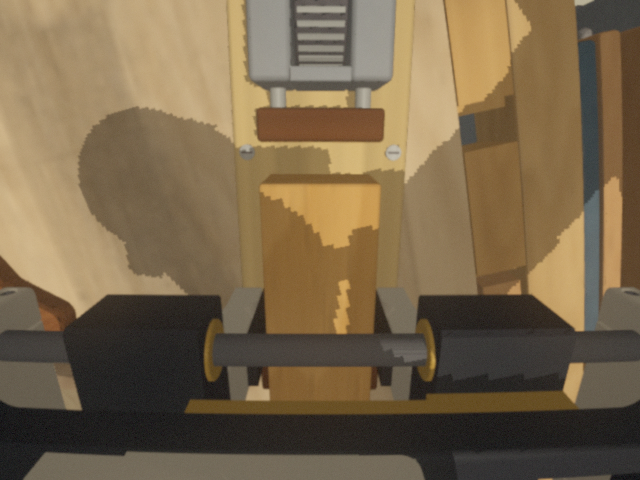

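Emit:
apply_moves --deltas '[{"tx":-0.001,"ty":0.025,"tz":0,"turn":0.002,"gripper":0.04},{"tx":-0.001,"ty":0.05,"tz":0,"turn":0.002,"gripper":0.04},{"tx":-0.001,"ty":0.064,"tz":0,"turn":0.002,"gripper":0.04},{"tx":-0.001,"ty":0.067,"tz":0,"turn":0.002,"gripper":0.04},{"tx":-0.001,"ty":0.067,"tz":0,"turn":0.002,"gripper":0.04}]'

```text
time_s: 5.55
tcp_pos: [0.5201, 0.0454, 0.0433]
eef_rot: [-89.9, 0.0, 76.8]
contact_force: [-0.1, 0.2, -0.5]
gripper_width: 0.045
```

```bash
python3 - <<'E'
from h import *
togo(.5192,.0437,.0395,76.6)
E
```

```text
shift tool [-0.0019  0.0038  0.0005] turn rad 0.0031 | at [0.5201 0.0454 0.0433] [-8.995e+01  5.000e-02  7.678e+01] t 5.55 f [-0.15  0.25 -0.47] w 0.045
```

Emit:
apply_moves --deltas '[{"tx":-0.002,"ty":0.002,"tz":0,"turn":0.003,"gripper":0.04},{"tx":-0.002,"ty":0.003,"tz":0,"turn":0.003,"gripper":0.04},{"tx":-0.002,"ty":0.003,"tz":0,"turn":0.003,"gripper":0.04}]'

```text
time_s: 5.85
tcp_pos: [0.5202, 0.0429, 0.0412]
eef_rot: [-90.0, -0.0, 76.5]
contact_force: [0.5, -0.0, -0.4]
gripper_width: 0.0447
```

```bash
python3 - <<'E'
from h import *
togo(.5192,.0437,.0395,76.6)
E
```

```text
shift tool [0.0006 0.0017 0.0012] turn rad -0.0011 | at [0.5202 0.0429 0.0412] [-9.004e+01 -4.000e-02  7.653e+01] t 5.85 f [ 0.49 -0.04 -0.39] w 0.0447
```

Emit:
apply_moves --deltas '[{"tx":0,"ty":0.0015,"tz":0.001,"turn":0,"gripper":0.04},{"tx":0,"ty":0.0015,"tz":0.001,"turn":0,"gripper":0.04},{"tx":0,"ty":0.0015,"tz":0.001,"turn":0,"gripper":0.048},{"tx":0,"ty":0.0015,"tz":0.001,"turn":0,"gripper":0.058},{"tx":0,"ty":0.0015,"tz":0.001,"turn":0,"gripper":0.066}]'

```text
time_s: 6.35
tcp_pos: [0.519, 0.043, 0.0393]
eef_rot: [-90.0, -0.0, 76.5]
contact_force: [0.5, 0.4, -0.6]
gripper_width: 0.0592
```

Emit:
apply_moves --deltas '[{"tx":0,"ty":0,"tz":0,"turn":0,"gripper":0.066},{"tx":0,"ty":0,"tz":0,"turn":0,"gripper":0.066},{"tx":0,"ty":-0.03,"tz":0,"turn":0,"gripper":0.066},{"tx":0,"ty":-0.07,"tz":0,"turn":0,"gripper":0.066},{"tx":0,"ty":-0.11,"tz":0,"turn":0,"gripper":0.066}]'

```text
time_s: 6.85
tcp_pos: [0.5185, 0.0427, 0.1501]
eef_rot: [-89.9, 0.1, 76.5]
contact_force: [0.5, 0.3, -0.7]
gripper_width: 0.0661
```

```bash
python3 - <<'E'
from h import *
s=r.get_state(); p,d=capture('wrist'); save('w5',p); np.savez('pics/w5.npz',p=p,d=d,pos=s['tcp_pos'],rot=s['eef_rot'])
P,p,C=wpts('w5')
rect(P,'jaw',200,20,440,300,.039,.048)
rect(P,'oak+jaw',230,100,410,470,.04,.05)
p,d=capture('top'); save('t5',p[200:320,230:400].repeat(4,0).repeat(4,1))
togo(.4866,-.0934,.13,166.6)
E
```

```text
jaw [515.8  31.3] [100.4  45.2] 76.47 mean [0.5152 0.0284 0.0465] 8907
oak+jaw [518.2  41.2] [120.6  45.2] 76.47 mean [0.5171 0.0367 0.0466] 10497
shift tool [-0.1419  0.0241  0.0029] turn rad -1.5708 | at [0.5221 0.0439 0.1548] [-90.46  -0.27  76.6 ] t 6.95 f [0.77 1.56 0.26] w 0.0658
```

View pics/w5.png

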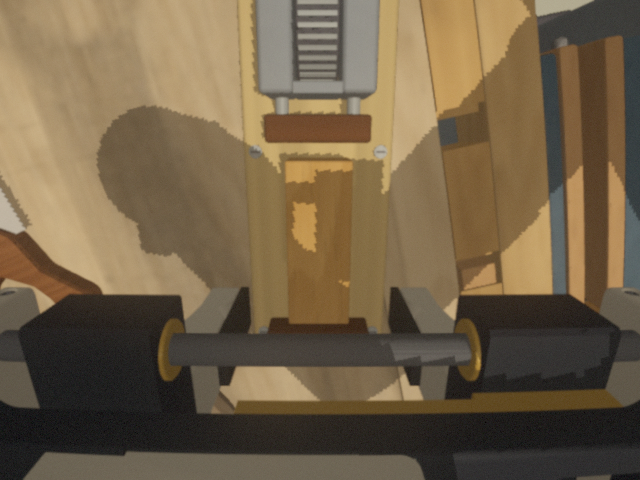

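View pics/t5.png

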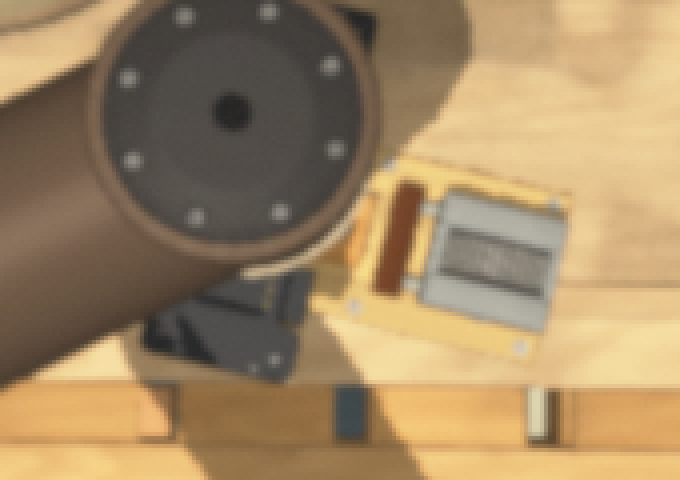

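Emit:
apply_moves --deltas '[{"tx":-0.03,"ty":0,"tz":0,"turn":-0.14,"gripper":0.03},{"tx":-0.06,"ty":0,"tz":0,"turn":-0.29,"gripper":0},{"tx":-0.09,"ty":0,"tz":0,"turn":-0.44,"gripper":0},{"tx":-0.12,"ty":0,"tz":0,"turn":-0.59,"gripper":0},{"tx":-0.142,"ty":0,"tz":0.002,"turn":-0.74,"gripper":0}]' --newtons 30

```text
time_s: 7.45
tcp_pos: [0.4833, -0.096, 0.149]
eef_rot: [-90.0, -0.0, 119.3]
contact_force: [0.4, -0.2, 0.3]
gripper_width: 0.0313
```

Emit:
apply_moves --deltas '[{"tx":0,"ty":0,"tz":0,"turn":-0.14,"gripper":0},{"tx":0,"ty":0,"tz":0,"turn":-0.29,"gripper":0},{"tx":0,"ty":0,"tz":0,"turn":-0.44,"gripper":0},{"tx":0,"ty":0,"tz":0,"turn":-0.59,"gripper":0},{"tx":0,"ty":0,"tz":0,"turn":-0.74,"gripper":0}]'

```text
time_s: 7.95
tcp_pos: [0.4837, -0.0947, 0.1489]
eef_rot: [-90.0, -0.0, 161.7]
contact_force: [0.3, -0.1, -0.0]
gripper_width: 0.0003
```

```bash
python3 - <<'E'
from h import *
togo(.4866-.0028,-.0934-.0117,.10,166.6)
s=r.get_state(); print(s['joints'])
E
```

```text
shift tool [-0.0033  0.0489  0.0098] turn rad -0.0859 | at [ 0.4837 -0.0947  0.1489] [-8.9990e+01 -2.0000e-02  1.6168e+02] t 7.95 f [ 0.26 -0.07 -0.01] w 0.0003
[ 1.18136336e+01  8.38996008e+00 -2.93825101e+01 -6.46519585e-03
 -5.22469041e+01  5.98659846e+01]
```

Emit:
apply_moves --deltas '[{"tx":-0.003,"ty":0.01,"tz":0.01,"turn":-0.086,"gripper":0},{"tx":-0.003,"ty":0.035,"tz":0.01,"turn":-0.086,"gripper":0},{"tx":-0.003,"ty":0.045,"tz":0.01,"turn":-0.086,"gripper":0},{"tx":-0.003,"ty":0.049,"tz":0.01,"turn":-0.086,"gripper":0},{"tx":-0.003,"ty":0.049,"tz":0.01,"turn":-0.086,"gripper":0}]'

```text
time_s: 8.45
tcp_pos: [0.4834, -0.1051, 0.0999]
eef_rot: [-90.0, -0.1, 166.3]
contact_force: [0.5, 0.3, -0.3]
gripper_width: -0.0001
```

```bash
python3 - <<'E'
from h import *
s=r.get_state(); p,d=capture('wrist'); save('w6',p); np.savez('pics/w6.npz',p=p,d=d,pos=s['tcp_pos'],rot=s['eef_rot'])
p,d=capture('top'); save('t6',p[200:320,230:400].repeat(4,0).repeat(4,1))
p,d=capture('side'); save('s6',p[150:310,200:400].repeat(3,0).repeat(3,1))
togo(.4866-.0028,-.0934-.0117,.0915,166.6)
E
```

```text
shift tool [0.0004 0.0094 0.0002] turn rad -0.0056 | at [ 0.4842 -0.1049  0.1009] [-9.0020e+01  7.0000e-02  1.6628e+02] t 8.6 f [-0.21  0.08  0.08] w 0.0006
```

View pics/w6.png

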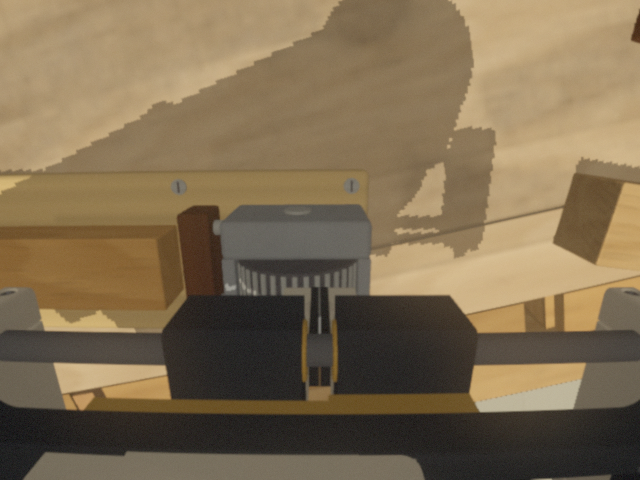

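View pics/t6.png

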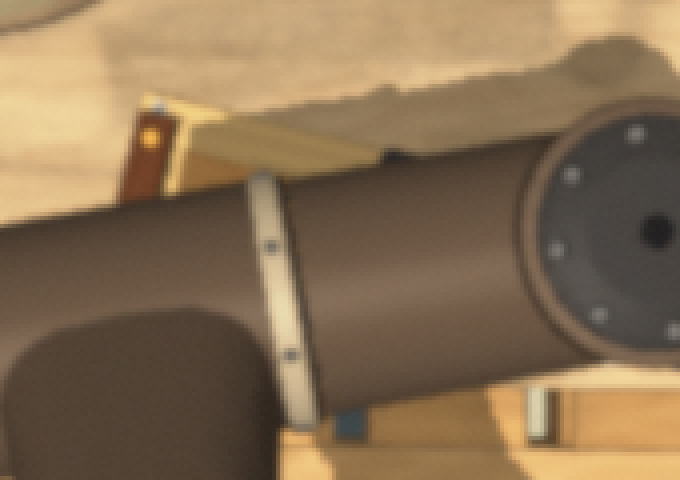

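View pics/s6.png

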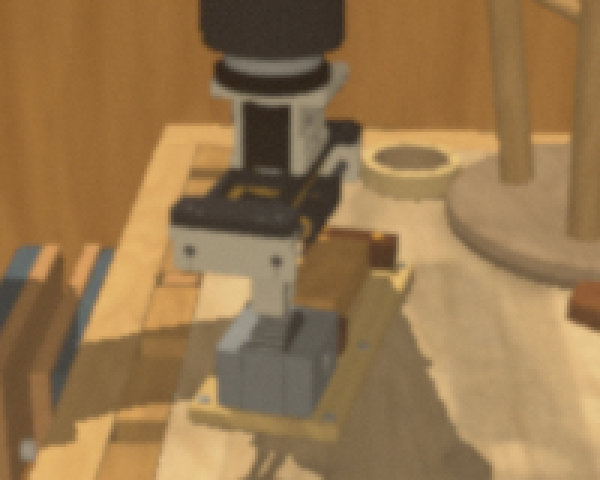

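Emit:
apply_moves --deltas '[{"tx":0.0,"ty":0.005,"tz":-0.002,"turn":-0.005,"gripper":0},{"tx":0.0,"ty":0.008,"tz":-0.002,"turn":-0.005,"gripper":0},{"tx":0.0,"ty":0.008,"tz":-0.002,"turn":-0.005,"gripper":0},{"tx":0.0,"ty":0.008,"tz":-0.002,"turn":-0.005,"gripper":0}]'

```text
time_s: 9.0
tcp_pos: [0.484, -0.1031, 0.0921]
eef_rot: [-90.0, -0.0, 166.6]
contact_force: [0.5, 0.7, 0.0]
gripper_width: 0.0006
```

Emit:
apply_moves --deltas '[{"tx":0.0,"ty":0.001,"tz":0,"turn":0,"gripper":0},{"tx":0.0,"ty":0.001,"tz":0,"turn":0,"gripper":0}]'

```text
time_s: 9.2
tcp_pos: [0.4843, -0.1032, 0.0914]
eef_rot: [-90.0, 0.0, 166.6]
contact_force: [-0.6, 0.4, 3.2]
gripper_width: 0.0005
```

Emit:
apply_moves --deltas '[{"tx":0.0,"ty":0.0005,"tz":0,"turn":0,"gripper":0},{"tx":0.0,"ty":0.0005,"tz":0,"turn":0,"gripper":0}]'

```text
time_s: 9.4
tcp_pos: [0.4843, -0.1032, 0.0911]
eef_rot: [-90.0, 0.0, 166.6]
contact_force: [-2.0, -0.9, 5.3]
gripper_width: 0.0006
```

Emit:
apply_moves --deltas '[{"tx":0.0,"ty":0.0003,"tz":-0.003,"turn":0,"gripper":0},{"tx":0.0,"ty":0.0003,"tz":-0.006,"turn":0,"gripper":0},{"tx":0.0,"ty":0.0003,"tz":-0.009,"turn":0,"gripper":0},{"tx":0.0,"ty":0.0003,"tz":-0.012,"turn":0,"gripper":0}]'

```text
time_s: 9.8
tcp_pos: [0.4872, -0.0916, 0.0916]
eef_rot: [-90.0, 0.1, 166.6]
contact_force: [-3.9, -0.3, 12.7]
gripper_width: 0.0007
```

```bash
cat >> h.py <<'E'
def look(n):
    s=r.get_state(); p,d=capture('wrist'); save(n,p); np.savez('pics/'+n+'.npz',p=p,d=d,pos=s['tcp_pos'],rot=s['eef_rot'])
    P,p,C=wpts(n)
    u=np.array([.2317,.9728]); o=np.array([.5213,.0525])
    hsv=cv2.cvtColor(p,cv2.COLOR_RGB2HSV)
    L=(P[:,:,:2]-o)@u; X=(P[:,:,:2]-o)@np.array([.9728,-.2317])
    def ext(name,m):
        m=m.astype(np.uint8); k,l,st,_=cv2.connectedComponentsWithStats(m); 
        if k<2: print(name,'none'); return
        i=1+st[1:,4].argmax(); print(name,'y',(np.percentile(L[l==i],[1,99])*1000).round(1),'x',(np.percentile(X[l==i],[1,99])*1000).round(1),'n',st[i,4],'px',st[i,:4])
    rows=np.mgrid[0:480,0:640][0]
    ext('jaw',(P[:,:,2]>.036)&(P[:,:,2]<.0478)&(L<-.045)&(L>-.112)&(abs(X)<.04)&(rows<300)&(hsv[:,:,2]<110))
    ext('oak',(P[:,:,2]>.040)&(P[:,:,2]<.052)&(L<.06)&(abs(X)<.03)&(rows<300)&(L>-.09)&(hsv[:,:,2]>85))
    j0=np.array([.4866,-.0934]); print('tip along',((s['tcp_pos'][:2]-j0)@u*1000).round(1),'z',s['tcp_pos'][2].round(4),'F',s['contact_force'].round(1),'t',s['time_s'])
E
python3 -c "
from h import *
look('w7')"
```

```text
jaw y [-97.9 -79.9] x [-9.7 35.3] n 2781 px [191 214  41  82]
oak y [-71.9  31.6] x [-11.1  22.5] n 10532 px [  0 239 187  61]
tip along 1.9 z 0.0916 F [-3.9 -0.3 12.7] t 9.8
```

View pics/w7.png

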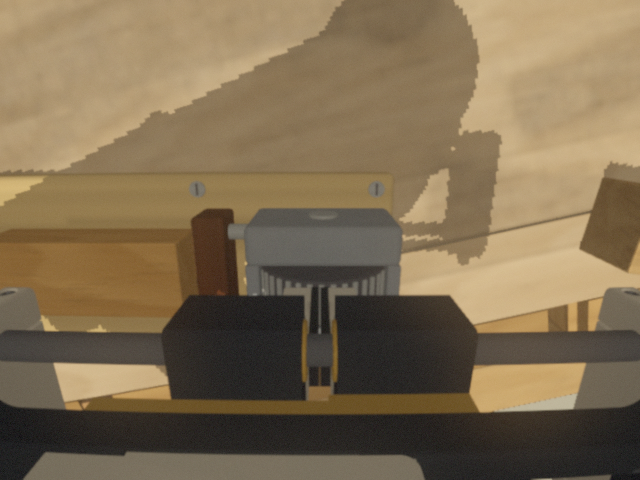

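Emit:
apply_moves --deltas '[{"tx":0.0,"ty":-0.0007,"tz":-0.003,"turn":0,"gripper":0},{"tx":0.0,"ty":-0.0007,"tz":-0.006,"turn":0,"gripper":0},{"tx":0.0,"ty":-0.0007,"tz":-0.009,"turn":0,"gripper":0},{"tx":0.0,"ty":-0.0007,"tz":-0.009,"turn":0,"gripper":0}]'

```text
time_s: 10.25
tcp_pos: [0.4893, -0.0824, 0.0911]
eef_rot: [-90.0, 0.0, 166.6]
contact_force: [-0.0, 0.4, 3.4]
gripper_width: 0.0004
```

```bash
python3 -c "
from h import *
look('w8')"
```

```text
jaw y [-95.4 -77. ] x [-9.7 35.3] n 2846 px [203 214  41  82]
oak y [-71.7  40.2] x [-11.   22.5] n 11429 px [  0 239 202  61]
tip along 11.3 z 0.0911 F [-0.   0.4  3.4] t 10.25
```

Emit:
apply_moves --deltas '[{"tx":0.0,"ty":-0.008,"tz":0,"turn":0,"gripper":0},{"tx":0.0,"ty":-0.008,"tz":0.012,"turn":0,"gripper":0},{"tx":0.0,"ty":-0.008,"tz":0.024,"turn":0,"gripper":0},{"tx":0.0,"ty":-0.004,"tz":0.024,"turn":0,"gripper":0},{"tx":0.0,"ty":-0.001,"tz":0.024,"turn":0,"gripper":0}]'

```text
time_s: 10.8
tcp_pos: [0.4829, -0.1068, 0.0916]
eef_rot: [-90.0, -0.0, 166.5]
contact_force: [0.6, -0.6, -0.2]
gripper_width: 0.0001
```

Emit:
apply_moves --deltas '[{"tx":0.0,"ty":0.0013,"tz":0,"turn":0,"gripper":0},{"tx":0.0,"ty":0.0013,"tz":0,"turn":0,"gripper":0}]'

```text
time_s: 11.0
tcp_pos: [0.4833, -0.1063, 0.0907]
eef_rot: [-90.0, -0.0, 166.6]
contact_force: [-0.7, 0.1, 4.6]
gripper_width: 0.0003
```

Emit:
apply_moves --deltas '[{"tx":0.0,"ty":0.0003,"tz":-0.004,"turn":0,"gripper":0},{"tx":0.0,"ty":0.0002,"tz":-0.008,"turn":0,"gripper":0},{"tx":0.0,"ty":0,"tz":-0.012,"turn":0,"gripper":0},{"tx":0.0,"ty":0,"tz":-0.016,"turn":0,"gripper":0},{"tx":0.0,"ty":0,"tz":-0.02,"turn":0,"gripper":0}]'

```text
time_s: 11.5
tcp_pos: [0.4882, -0.0864, 0.0914]
eef_rot: [-90.0, 0.0, 166.6]
contact_force: [-2.2, -0.1, 6.2]
gripper_width: 0.0002
```

Emit:
apply_moves --deltas '[{"tx":0.0,"ty":0,"tz":-0.003,"turn":0,"gripper":0},{"tx":0.0,"ty":0,"tz":-0.006,"turn":0,"gripper":0},{"tx":0.0,"ty":0,"tz":-0.006,"turn":0,"gripper":0}]'

```text
time_s: 11.8
tcp_pos: [0.4897, -0.0803, 0.0909]
eef_rot: [-90.0, 0.0, 166.6]
contact_force: [0.2, 0.6, 4.7]
gripper_width: 0.0006
```

```bash
python3 -c "
from h import *
look('w9')"
```

```text
jaw y [-87.5 -69.3] x [-9.7 35.3] n 2916 px [193 214  42  82]
oak y [-69.5  42.2] x [-11.   22.5] n 11364 px [  0 227 201  73]
tip along 13.4 z 0.0909 F [0.2 0.6 4.7] t 11.8
```

Emit:
apply_moves --deltas '[{"tx":0.0,"ty":-0.008,"tz":0,"turn":0,"gripper":0},{"tx":0.0,"ty":-0.008,"tz":0.013,"turn":0,"gripper":0},{"tx":0.0,"ty":-0.008,"tz":0.026,"turn":0,"gripper":0},{"tx":0.0,"ty":-0.004,"tz":0.026,"turn":0,"gripper":0},{"tx":0.0,"ty":-0.001,"tz":0.026,"turn":0,"gripper":0}]'

```text
time_s: 12.35
tcp_pos: [0.4828, -0.1069, 0.0913]
eef_rot: [-90.0, -0.0, 166.4]
contact_force: [-0.8, -0.2, 1.9]
gripper_width: 0.0004
```

Emit:
apply_moves --deltas '[{"tx":0.0,"ty":0.0013,"tz":0,"turn":0,"gripper":0},{"tx":0.0,"ty":0.0013,"tz":0,"turn":0,"gripper":0}]'

```text
time_s: 12.55
tcp_pos: [0.4833, -0.1064, 0.0905]
eef_rot: [-90.0, -0.0, 166.6]
contact_force: [-1.4, -0.7, 4.7]
gripper_width: 0.0002
```

Emit:
apply_moves --deltas '[{"tx":0.0,"ty":0.0003,"tz":-0.004,"turn":0,"gripper":0},{"tx":0.0,"ty":0.0002,"tz":-0.008,"turn":0,"gripper":0},{"tx":0.0,"ty":0,"tz":-0.012,"turn":0,"gripper":0},{"tx":0.0,"ty":0,"tz":-0.016,"turn":0,"gripper":0},{"tx":0.0,"ty":0,"tz":-0.02,"turn":0,"gripper":0}]'

```text
time_s: 13.05
tcp_pos: [0.4883, -0.0865, 0.0914]
eef_rot: [-90.0, 0.0, 166.6]
contact_force: [-2.5, 0.5, 9.1]
gripper_width: 0.0003
```

Emit:
apply_moves --deltas '[{"tx":0.0,"ty":0,"tz":-0.003,"turn":0,"gripper":0},{"tx":0.0,"ty":0,"tz":-0.006,"turn":0,"gripper":0},{"tx":0.0,"ty":0,"tz":-0.006,"turn":0,"gripper":0}]'

```text
time_s: 13.35
tcp_pos: [0.4898, -0.0804, 0.0907]
eef_rot: [-90.0, 0.0, 166.6]
contact_force: [-0.7, 1.5, 5.3]
gripper_width: 0.0004
```

```bash
python3 -c "
from h import *
look('w10')"
```

```text
jaw y [-79.7 -61.4] x [-9.6 35.3] n 2935 px [178 215  43  85]
oak y [-61.7  42.1] x [-10.8  22.4] n 10570 px [  0 237 187  63]
tip along 13.4 z 0.0907 F [-0.7  1.5  5.3] t 13.35
```

Emit:
apply_moves --deltas '[{"tx":0.0,"ty":-0.008,"tz":0,"turn":0,"gripper":0},{"tx":0.0,"ty":-0.008,"tz":0.013,"turn":0,"gripper":0},{"tx":0.0,"ty":-0.008,"tz":0.025,"turn":0,"gripper":0},{"tx":0.0,"ty":-0.004,"tz":0.025,"turn":0,"gripper":0},{"tx":0.0,"ty":-0.001,"tz":0.025,"turn":0,"gripper":0}]'

```text
time_s: 13.9
tcp_pos: [0.4831, -0.1059, 0.091]
eef_rot: [-90.0, -0.0, 166.5]
contact_force: [-0.7, -1.3, 4.6]
gripper_width: 0.0003
```

Emit:
apply_moves --deltas '[{"tx":0.0,"ty":0.0013,"tz":0,"turn":0,"gripper":0},{"tx":0.0,"ty":0.0013,"tz":0,"turn":0,"gripper":0}]'

```text
time_s: 14.1
tcp_pos: [0.4834, -0.1056, 0.0905]
eef_rot: [-89.9, -0.0, 166.6]
contact_force: [-2.0, -1.6, 7.8]
gripper_width: 0.0001
```

Emit:
apply_moves --deltas '[{"tx":0.0,"ty":0.0003,"tz":-0.002,"turn":0,"gripper":0},{"tx":0.0,"ty":0.0002,"tz":-0.004,"turn":0,"gripper":0},{"tx":0.0,"ty":0,"tz":-0.006,"turn":0,"gripper":0},{"tx":0.0,"ty":0,"tz":-0.008,"turn":0,"gripper":0},{"tx":0.0,"ty":0,"tz":-0.01,"turn":0,"gripper":0}]'

```text
time_s: 14.6
tcp_pos: [0.4853, -0.0976, 0.0914]
eef_rot: [-89.8, -0.0, 166.6]
contact_force: [-4.6, -14.3, 17.6]
gripper_width: 0.0006
```

```bash
python3 -c "
from h import *
look('w11')"
```

```text
jaw y [-79.4 -60.8] x [-12.5  35.4] n 3194 px [144 214  46  86]
oak y [-61.2  24.7] x [-11.6  22.4] n 8761 px [  0 226 156  74]
tip along -4.3 z 0.0914 F [ -4.6 -14.3  17.6] t 14.6
```

Emit:
apply_moves --deltas '[{"tx":0.0,"ty":-0.0005,"tz":-0.003,"turn":0,"gripper":0},{"tx":0.0,"ty":-0.0005,"tz":-0.006,"turn":0,"gripper":0},{"tx":0.0,"ty":-0.0005,"tz":-0.009,"turn":0,"gripper":0}]'

```text
time_s: 14.95
tcp_pos: [0.488, -0.0877, 0.0915]
eef_rot: [-89.9, 0.0, 166.6]
contact_force: [-1.7, -5.1, 8.9]
gripper_width: 0.0005
```

Emit:
apply_moves --deltas '[{"tx":0.0,"ty":-0.004,"tz":-0.003,"turn":0,"gripper":0},{"tx":0.0,"ty":-0.03,"tz":-0.003,"turn":0,"gripper":0},{"tx":0.0,"ty":-0.07,"tz":-0.003,"turn":0,"gripper":0},{"tx":0.0,"ty":-0.11,"tz":-0.003,"turn":0,"gripper":0},{"tx":0.0,"ty":-0.13,"tz":-0.003,"turn":0,"gripper":0}]'

```text
time_s: 15.45
tcp_pos: [0.49, -0.0834, 0.224]
eef_rot: [-90.1, 0.2, 166.6]
contact_force: [0.7, -0.2, 0.4]
gripper_width: 0.0004
```

```bash
python3 -c "
from h import *
look('w12'); togo(.38,-.30,.22,166.6)"
```

```text
jaw y [-79.4 -57.1] x [-33.5  35.1] n 1682 px [215 184  42  76]
oak y [-61.   57.2] x [-22.4  22.5] n 6476 px [ 98 191 137  63]
tip along 10.5 z 0.224 F [ 0.7 -0.2  0.4] t 15.45
shift tool [0.0579 0.0053 0.2364] turn rad -0.0 | at [ 0.491  -0.0834  0.2262] [-90.12   0.4  166.6 ] t 15.5 f [ 1.67 -0.52  2.81] w 0.0004
```

View pics/w12.png

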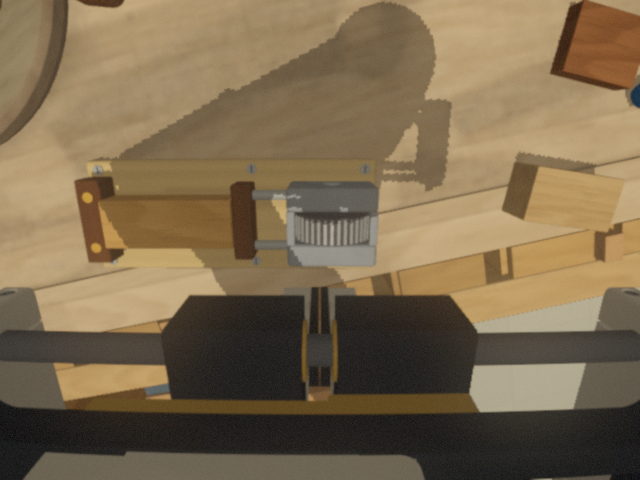

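Emit:
apply_moves --deltas '[{"tx":0.058,"ty":-0.01,"tz":0.236,"turn":0,"gripper":0},{"tx":0.058,"ty":-0.01,"tz":0.236,"turn":0,"gripper":0},{"tx":0.058,"ty":-0.01,"tz":0.236,"turn":0,"gripper":0},{"tx":0.058,"ty":-0.01,"tz":0.236,"turn":0,"gripper":0},{"tx":0.058,"ty":-0.01,"tz":0.236,"turn":0,"gripper":0}]'

```text
time_s: 16.0
tcp_pos: [0.3761, -0.301, 0.2305]
eef_rot: [-90.0, 0.0, 166.6]
contact_force: [0.9, -0.6, 0.2]
gripper_width: 0.0003
```

```bash
python3 - <<'E'
from h import *
p,d=capture('top'); np.savez('pics/t13.npz',p=p,d=d)
a=cv2.resize(p[210:300,245:385],None,fx=4,fy=4,interpolation=cv2.INTER_CUBIC)
z=np.load('pics/w12.npz')['p']; b=cv2.resize(z[170:280,65:265],(560,308),interpolation=cv2.INTER_CUBIC)
p2,_=capture('side'); save('s13',cv2.resize(p2[170:400,220:400],None,fx=2.5,fy=2.5))
im=np.vstack([a,b])[:600]; save('c13',im)
C=cam('top'); vv,uu=np.mgrid[0:480,0:640]
P=bydepth(C,np.c_[uu.ravel(),vv.ravel()].astype(float),d.ravel()).reshape(480,640,3); P[d<=0]=np.nan
rect(P,'oak-jaw-stop',250,215,350,290,.034,.056)
u=np.array([.2317,.9728]); o=np.array([.5213,.0525])
L=((P[:,:,:2]-o)@u)*1000; X=((P[:,:,:2]-o)@np.array([.9728,-.2317]))*1000
for x in(-12,0,12):
  for lo in (-95,-66,52):
    m=(abs(X-x)<1.3)&(L>lo)&(L<lo+36); i=np.argsort(L[m]); print(x,[(int(round(a)),round(b*1000,0),int(c)) for a,b,c in zip(L[m][i],P[:,:,2][m][i],p[m].sum(1)[i])])
print(r.get_state()['tcp_pos'])
z0=np.load('pics/top0.npz')
for n,(x0,y0,x1,y1,lo,hi) in dict(tape=(150,195,205,245,.019,.033),pine=(415,255,470,300,.038,.052),walnut=(435,205,485,250,.016,.03)).items():
  for q in (z0['d'],d):
    PP=bydepth(C,np.c_[uu.ravel(),vv.ravel()].astype(float),q.ravel()).reshape(480,640,3); PP[q<=0]=np.nan
    try: rect(PP,n,x0,y0,x1,y1,lo,hi)
    except Exception as e: print(n,e)
E
```

```text
oak-jaw-stop [518.9  38.7] [195.6  79.4] 77.24 mean [0.5219 0.0558 0.044 ] 1448
-12 [(-93, np.float64(13.0), 569), (-90, np.float64(11.0), 552), (-87, np.float64(14.0), 581), (-85, np.float64(15.0), 577), (-82, np.float64(15.0), 555), (-80, np.float64(8.0), 483), (-76, np.float64(42.0), 294), (-74, np.float64(42.0), 226), (-71, np.float64(43.0), 221), (-69, np.float64(43.0), 221), (-66, np.float64(44.0), 230), (-64, np.float64(41.0), 255), (-61, np.float64(44.0), 362)]
-12 [(-64, np.float64(41.0), 255), (-61, np.float64(44.0), 362), (-58, np.float64(46.0), 470), (-56, np.float64(43.0), 520), (-54, np.float64(49.0), 525), (-51, np.float64(45.0), 529), (-48, np.float64(45.0), 529), (-46, np.float64(45.0), 525), (-44, np.float64(48.0), 523), (-43, np.float64(49.0), 530), (-41, np.float64(49.0), 527), (-38, np.float64(52.0), 526), (-36, np.float64(47.0), 519), (-34, np.float64(48.0), 516), (-31, np.float64(45.0), 522)]
-12 [(52, np.float64(47.0), 528), (55, np.float64(46.0), 524), (57, np.float64(47.0), 486), (60, np.float64(43.0), 388), (63, np.float64(44.0), 259), (65, np.float64(45.0)
[... 2769 characters left out ...]
p.float64(41.0), 222), (67, np.float64(40.0), 222), (69, np.float64(43.0), 221), (71, np.float64(40.0), 223), (74, np.float64(38.0), 219), (76, np.float64(38.0), 216), (79, np.float64(40.0), 241), (81, np.float64(41.0), 339)]
[ 0.37511145 -0.30267695  0.2302818 ]
tape [599.6 342.1] [98.3 96.7] 60.57 mean [0.5984 0.3424 0.0247] 581
tape [599.8 342.9] [98.3 97. ] 55.93 mean [0.5988 0.3426 0.0249] 577
pine [ 457.7 -312.7] [85.1 50.3] 68.91 mean [ 0.4575 -0.3121  0.0447] 715
pine [ 482.4 -311.9] [66.1  6.8] 73.16 mean [ 0.4841 -0.305   0.0449] 55
walnut [ 582.9 -367.2] [71.5 61.3] 65.51 mean [ 0.583  -0.3664  0.0217] 664
walnut [ 583.  -366.9] [72.1 60.3] 66.19 mean [ 0.5828 -0.3667  0.0217] 660
```

View pics/c13.png

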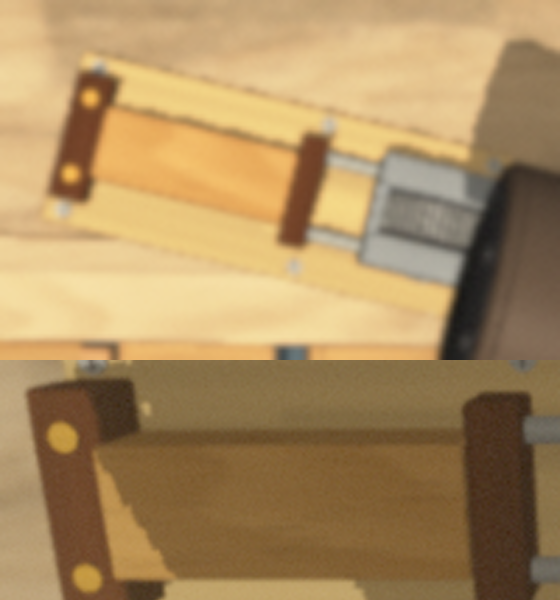

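View pics/s13.png

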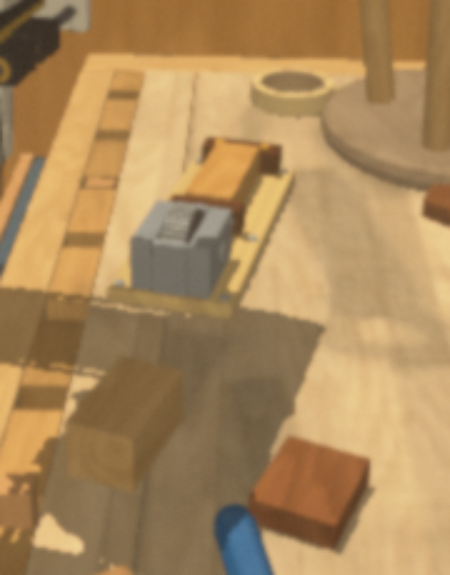

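```bash
python3 -c "
from h import *
print(r.get_state()['contact_force']); print(r.close_job())"
```

```text
[ 0.92456758  0.34093823 -0.20594911]
the job is handed in; nothing more can be done
None
```

The oak offcut is clamped in the jig with no visible gap at either end, and I handed the job in at about 16 s of the 54 s allowed. I laid it flat and centred on the bed, let go, and then rolled the thumbwheel with the closed fingertips in four strokes. The jaw was moved only by its wheel.

**Clamping:**
- On the last stroke the fingertip met about 14 N of resistance along the rim, and the jaw barely moved any further.
- The jaw's face measured about 60 to 61 mm from the jig origin, where 60 mm is fully closed. The offcut sits centred across the bed to within about 0.5 mm.
- The top and wrist pictures show wood against wood at both the stop and the jaw. The images cannot resolve much below 1 to 2 mm.
- The highest press I read on the wheel was about 18 N, briefly, at the end of the last full stroke. That is above the suggested 4 to 10 N but below the 40 N limit.

**Other pieces:**
- The tape roll and the walnut piece measure where they were at the start.
- The arm partly hid the pine block in the last top view, so that remeasurement was not usable. The gripper never came near it, and it looks undisturbed in the side view.

The arm ended clear of everything, reading no contact.

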